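# Hook and latch the cover of the roll gauge case

### The job

Put the loose aluminium cover back on the green gauge case: hook its lip under the brass ledge with the cover tilted, swing it down without letting it slam, and press the free end past the sprung roller until the cover lies fully home and latched. Let go of it, and leave the other things on the table where they are.

Things in the scene. Friction and masses are not known exactly. Their poses are not given: they have to be found in the camera images.
- case: Green open-topped gauge case fixed to the table, 204 (x) x 122 (y) x 50 high; a dark blue gauge lies in it, below height 16. Origin: centre of its underside; z up; all heights are above it. Inner faces of the end walls at x=-92 and x=+91.5, of the side walls at y=+-53. Ledge at the -x end (roughly towards the robot), roller catch at the +x end. The cover's home: its top flush with the walls.
- ledge (a point): Middle of the lower front edge of the brass ledge: x=-78, y=0, height 48.5 in the case's frame. The ledge is 5 thick, spans the whole width and reaches from here back to the -x end wall. Below and behind it the case is hollow down to height 8.
- rail_end (a point): Midway between the -x ends of the case's two seat rails, level with their tops: x=-59, y=0, height 42 in the case's frame. The rails run along the side walls (y +-44 to +-53) from here to the +x wall; the cover's underside rests on them when home.
- roller_axis (a point): Axis of the catch at rest, x=94.5, y=0, height 55 in the case's frame: a free-turning steel roller, 18 diameter, along y, over the opening to x=85.5; its bracket (80 wide, 75 high) stands on the +x wall. A spring (11 N, +1.2 N/mm) lets it back to +x. A cover laid on it stays propped about 7 degrees open; 8 to 18 N down on the stripe pushes it past, and the roller then springs over its top edge.
- cover: Loose aluminium cover, about 0.4 kg (varies), lying flat on the table at the start, handle up. Plate 160 (x) x 100 (y) x 8 thick. Origin: centre of the plate's underside; z up through it. A thin red stripe at x=55, on the free +x end, marks where to press. When home, its axes match the case's and its origin lies at x=8 to 11, y=-3 to 3, height 42 in the case's frame.
- handle_top (a point): Middle of the top of the cover's black handle, x=0, y=0, z=42 in the cover's frame. The handle is an upright rib 14 thick (x) and 80 long (y), from the plate's top (z=8) up to here.
- lip_tip (a point): Middle of the end edge of the cover's steel lip: x=-100, y=0, z=2 in the cover's frame. The lip is 60 wide (y), 4 thick, flush with the underside, and sticks 20 out of the plate's -x edge.
- press_end (a point): Middle of the lower edge of the cover's free end: x=80, y=0, z=0 in the cover's frame.
- dog_a: Lathe dog (bystander): dark steel ring 60 across with a bent tail, about 150 long, 18 thick; origin under the ring's centre.
- dog_b: A larger lathe dog (bystander): ring 69 across, about 170 long; origin under the ring's centre.
- centre_finder: Brass centre finder (bystander): flat blade 170 long with a V head, 10 thick; origin under the blade, near the head.
- blue_jar: Blue marking jar (bystander), 60 across, 70 high; origin at the centre of its base.
- spacer: Flat steel spacer ring (bystander), 80 across, 14 thick; origin at the centre of its underside.
- brush: Hand brush (bystander); origin under its middle.
- vee: Dark steel block (bystander) 70 x 50 x 40; origin at the centre of its underside.
Things that resemble listed ones, but are neither listed nor needed, are in the scene too. There is more than one size of the cover; the job needs the largest.

How it is judged:
By the outcome, as a careful person would: the job done as asked, in the order asked, and still so for the second after the job is handed in, with the robot touching nothing.
It also fails if it takes over 45 s, if anything falls off the work surface, if the arm or the gripper's body presses on something with over 40 N, if the wrist force passes 120 N, or if a joint passes its speed limit or range.

### The arm

A 6-joint arm with a two-finger parallel gripper is mounted at the origin on the work surface. World frame = base frame: x ahead of the robot, y to its left, z up, the work surface at z = 0. Lengths are in m, angles in rad, forces in N, time in s.
With the tool pointing down it reaches from about 0.3 to 0.95 m from the base axis. Payload 3.1 kg.
Tool frame: the origin (TCP) lies between the finger pads; the fingertips stand 14 mm ahead of it and the grasp point (between the pads) lies 5 mm behind it; z points along the fingers, x is the direction in which the jaws open and shut, and the axes are right-handed (so a half turn about z gives the same grasp; the last joint's range is limited). The gripper opens to 85 mm and grips with 20 to 120 N. Pads are 22 mm wide; open, the fingers measure 114 mm over their backs; the gripper's body (76 mm by 85 mm) begins 54 mm behind the grasp point. The pads swing forward as they close: fully open they stand 13 mm farther back than shut.
Start: joints at [-1.317, 0.308, 1.634, -0, 1.2, -0.07], TCP at [0.199, -0.593, 0.245] pointing down, gripper open.
Joint ranges: [-3.06, 3.06], [-0.79, 1.96], [0.05, 2.63], [-1.19, 4.34], [0.05, 2.64], [-2.94, 2.94]. Speed limits (rad/s): [2.79, 2.79, 3.14, 3.14, 3.14, 3.14].

### API

Orientations are given as a 3x3 rotation matrix whose columns are the frame's x, y, z axes.
In Python, from station import manip gives the robot as it stands. Calls block until the motion is done:
- manip.movep(position, orientation): joint-space move of the TCP to a pose.
- manip.move_straight(position, rot=None, speed=0.15): straight line of the TCP; rot=None keeps the orientation; speed is the mean speed in m/s.
- manip.goto_joints(angles): joint-space move.
- manip.set_gripper(opening): finger opening in m; the grip force is fixed at half the most; returns when the fingers have stopped.
- manip.dwell(seconds).
- manip.ik(position, orientation): joint angles nearest the present ones, or None.
- manip.state(): the state.
- manip.grab_frame(name): name is "side" or "top"; returns (picture, depth): 400x640x3 uint8, red, green, blue; 400x640 float32, m along the optical axis (not along the pixel's ray), 0 where there is no reading.
- manip.camera_info(name): a dict with "fov_y" (degrees; the focal length in pixels is half the picture's height over the tangent of half this angle, whatever the lens; pixels are square), "cx", "cy" (the principal point, pixels), "extrinsics" (4x4, takes a point from camera to world coordinates). Camera axes: x right, y up, looking along -z (the intrinsics and any distortion apply to the point x, -y, -z); pixel columns grow to the right and rows downward; lengths in m; the calibration is good to about 2 mm. A picture is of the moment at which its call begins. camera_info takes no time and is no camera call.
A pose or a line that the arm cannot do raises manip.MotionError and nothing moves.
- manip.hand_in(): hands the job in, once; it reports no verdict.
Trained networks look in the newest picture that a camera, given by its name, has taken for a name from the list of things; names that differ only in an ending like _2 or _b are one class to them, and where a whole thing is asked for, a point or a joint stands for the part that bears it (a point fixed in the world has none). Each returns a list of dicts, best first, with "conf" (0 to 1); they miss things now and then, are a little off and sometimes report something else, mostly with a low value. They report only what shows in the picture. A call takes as long as a camera call. They do not tell look-alikes from the thing itself.
- manip.find_in(camera, query): "rect" ([left, top, width, height] in pixels, round what is visible of it).
The state is a dict: "t": time; "joints": joint angles; "joint_vel": joint speeds; "effort": joint torques, N m; "ee_pos": TCP position; "tool_rot": TCP orientation; "wrist_force": force on the tool from outside, world axes, zero at the start; "wrist_torque": the same for the moment, N m; "opening": finger opening in m.
Only numpy, scipy, OpenCV 4.12 (cv2) and the standard library are available. Lean on these libraries where they do the work, as an engineer would, in place of code of your own. Each camera call takes 0.05 s, during which the arm holds its last target. There are 200 camera calls.

## Working session

There is one attempt and no reset: what is moved stays moved. The work goes in short steps, each a Python script; the robot and the scene stay as the last script left them, time stands still between calls to the robot, and variables do not carry over. Pictures are saved under pics/ and viewed, about 8 in all and at most 12, crops included, and the job is handed in when it is done.

```bash
ls; mkdir -p pics; python3 - <<'E'
from station import manip
import cv2,numpy as np
np.set_printoptions(precision=4,suppress=True)
for c in ("top","side"):
    p,d=manip.grab_frame(c); cv2.imwrite(f"pics/{c}0.png",p[:,:,::-1]); np.savez(f"{c}0.npz",p=p,d=d)
    print(c,manip.camera_info(c))
    for q in ("case","cover","handle_top"):
        print(q,[(np.round(r["rect"]),round(r["conf"],2)) for r in manip.find_in(c,q)])
s=manip.state();print(s["t"],s["wrist_force"],s["opening"],s["tool_rot"])
E
```

```text
pics
top {'fov_y': 57.13793231333499, 'cx': 318.8568391941696, 'cy': 194.43005986333566, 'extrinsics': array([[-0.0354,  0.9773, -0.2091,  0.3576],
       [-0.9994, -0.0347,  0.0072, -0.0079],
       [-0.0002,  0.2092,  0.9779,  0.973 ],
       [ 0.    ,  0.    ,  0.    ,  1.    ]])}
case [(array([355., 142.,  53.,  92.]), 0.83)]
cover [(array([224., 186.,  48.,  74.]), 0.81), (array([171., 267.,  54.,  53.]), 0.61)]
handle_top [(array([174., 266.,  54.,  54.]), 0.94), (array([210., 124.,  50.,  44.]), 0.78), (array([229., 190.,  42.,  68.]), 0.7)]
side {'fov_y': 50.99381547172164, 'cx': 327.73071227808094, 'cy': 204.71035811888578, 'extrinsics': array([[-0.8389,  0.3929, -0.3766,  0.1401],
       [-0.5442, -0.6059,  0.5803,  0.6299],
       [-0.0002,  0.6918,  0.7221,  0.8812],
       [ 0.    ,  0.    ,  0.    ,  1.    ]])}
case [(array([318., 148.,  82.,  69.]), 0.65), (array([232., 339.,  31.,  40.]), 0.5)]
cover [(array([216., 237.,  34.,  42.]), 0.72), (array([324., 334.,  42.,  66.]), 0.68), (array([270., 246.,  68.,  64.]), 0.64)]
handle_top [(array([322., 336.,  42.,  64.]), 0.87), (array([212., 235.,  36.,  45.]), 0.65), (array([267., 250.,  77.,  63.]), 0.57)]
0.4 [-0.907   0.2531  0.0885] 0.08494905862582727 [[ 0.3182 -0.948  -0.0001]
 [-0.948  -0.3182  0.0004]
 [-0.0004 -0.     -1.    ]]
```

View pics/top0.png

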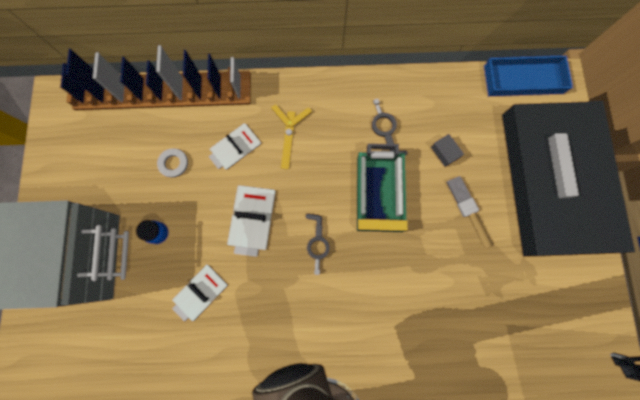

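View pics/side0.png

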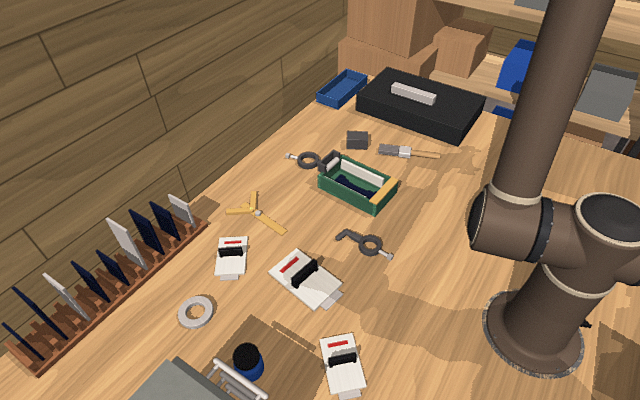

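Top view: the case is at about (382,190) with its brass ledge at the bottom (232, towards the robot) and the catch at the top. The largest of three covers is at (252,220), lip down at 250, stripe up at 197. A lathe dog lies between them at (318,245). Side view agrees. Next I'll fit the rectangles.

```bash
cat > vis.py <<'E'
import numpy as np,cv2
from station import manip
np.set_printoptions(precision=4,suppress=True)
def cloud(cam,d):
    i=manip.camera_info(cam);f=200/np.tan(np.radians(i["fov_y"]/2));E=i["extrinsics"]
    v,u=np.mgrid[:400,:640]
    P=np.dstack([(u-i["cx"])/f*d,-(v-i["cy"])/f*d,-d])
    return P@E[:3,:3].T+E[:3,3]
def onplane(cam,u,v,z):
    i=manip.camera_info(cam);f=200/np.tan(np.radians(i["fov_y"]/2));E=i["extrinsics"]
    r=E[:3,:3]@np.array([(u-i["cx"])/f,-(v-i["cy"])/f,-1.]);return E[:3,3]+r*(z-E[2,3])/r[2]
def project(cam,p):
    i=manip.camera_info(cam);f=200/np.tan(np.radians(i["fov_y"]/2));E=i["extrinsics"]
    q=(np.asarray(p)-E[:3,3])@E[:3,:3];return np.array([i["cx"]+f*q[0]/-q[2],i["cy"]+f*q[1]/q[2]])
E
python3 - <<'E'
from vis import *
for c,boxes in (("top",{"cover":(215,175,285,265),"case":(345,130,420,240)}),("side",{"cover":(262,240,350,315),"case":(310,140,405,220)})):
    z=np.load(c+"0.npz");p,d=z["p"].astype(int),z["d"];W=cloud(c,d);hsv=cv2.cvtColor(z["p"],cv2.COLOR_RGB2HSV).astype(int)
    v,u=np.mgrid[:400,:640]
    for n,(a,b,e,f) in boxes.items():
        m=(u>=a)&(u<e)&(v>=b)&(v<f)&(d>0)
        tab=m&(W[...,2]<.006);print(c,n,"table z",np.median(W[tab][:,2]),W[tab][:,2].std(),"valid",m.sum()/((e-a)*(f-b)))
        if n=="cover":
            pl=m&(hsv[...,1]<60)&(hsv[...,2]>110)
            red=m&(p[...,0]>p[...,1]+70)&(p[...,0]>p[...,2]+70)&(hsv[...,0]<8)
            hd=m&(hsv[...,2]<50)
            for k,mm in (("plate",pl),("red",red),("handle",hd)):
                pts=np.float32(W[mm][:,:2]);print(k,mm.sum(),"med z",np.percentile(W[mm][:,2],[10,50,90]),cv2.minAreaRect(pts),"mean",pts.mean(0))
            ht=m&(W[...,2]>.034)
            print("handletop",ht.sum(),W[ht].mean(0) if ht.any() else 0,cv2.minAreaRect(np.float32(W[ht][:,:2])) if ht.any() else 0)
        else:
            for k,mm in (("rim",m&(W[...,2]>.04)&(W[...,2]<.058)),("brass",m&(hsv[...,0]>20)&(hsv[...,0]<32)&(hsv[...,1]>150)&(W[...,2]>.04)),("high",m&(W[...,2]>.06))):
                pts=np.float32(W[mm][:,:2]);print(k,mm.sum(),np.percentile(W[mm][:,2],[10,50,90]),cv2.minAreaRect(pts),"mean",pts.mean(0))
    s=cv2.resize(z["p"][130:270,210:425] if c=="top" else z["p"][140:315,255:410],None,fx=3.7 if c=="top" else 3.4,fy=3.7 if c=="top" else 3.4,interpolation=cv2.INTER_CUBIC)
    cv2.imwrite(f"pics/{c}0c.png",s[:,:,::-1])
E
```

```text
top cover table z 0.0006692778026837765 0.0020185444621188993 valid 0.9966666666666667
plate 2219 med z [0.0048 0.0082 0.0106] ((0.501932680606842, 0.1693325936794281), (0.10533810406923294, 0.1833616942167282), 80.52953338623047) mean [0.4988 0.1678]
red 57 med z [0.0062 0.0082 0.0108] ((0.5645647048950195, 0.15781454741954803), (0.052350837737321854, 0.008058343082666397), 80.3068618774414) mean [0.5648 0.1586]
handle 113 med z [0.0404 0.0423 0.0444] ((0.50831139087677, 0.1638333797454834), (0.07181257754564285, 0.010902130976319313), 80.71492004394531) mean [0.5078 0.1621]
handletop 182 [0.5093 0.1668 0.0419] ((0.5098571181297302, 0.16739991307258606), (0.07932938635349274, 0.014582558535039425), 80.96710205078125)
top case table z 0.00043373598240259437 0.0018894866732408885 valid 0.996
rim 1437 [0.0422 0.0504 0.0549] ((0.5678969025611877, -0.17680490016937256), (0.12210435420274734, 0.21871493756771088), 86.53543853759766) mean [ 0.5457 -0.1775]
brass 494 [0.0512 0.0538 0.0557] ((0.4712766706943512, -0.17088168859481812), (0.121921107172966, 0.02482116036117077), 86.360336303710
[... 1155 characters left out ...]
485 -0.1743]Traceback (most recent call last):
  File "<stdin>", line 18, in <module>
    return _quantile_unchecked(
        a, q, axis, out, overwrite_input, method, keepdims, weights)
    return _ureduce(a,
                    func=_quantile_ureduce_func,
    ...<5 lines>...
                    overwrite_input=overwrite_input,
                    method=method)
    r = func(a, **kwargs)
    result = _quantile(arr,
                       quantiles=q,
    ...<2 lines>...
                       out=out,
                       weights=wgt)
    slices_having_nans = np.isnan(arr[-1, ...])
                                  ~~~^^^^^^^^^
IndexError: index -1 is out of bounds for axis 0 with size 0
```

View pics/top0c.png

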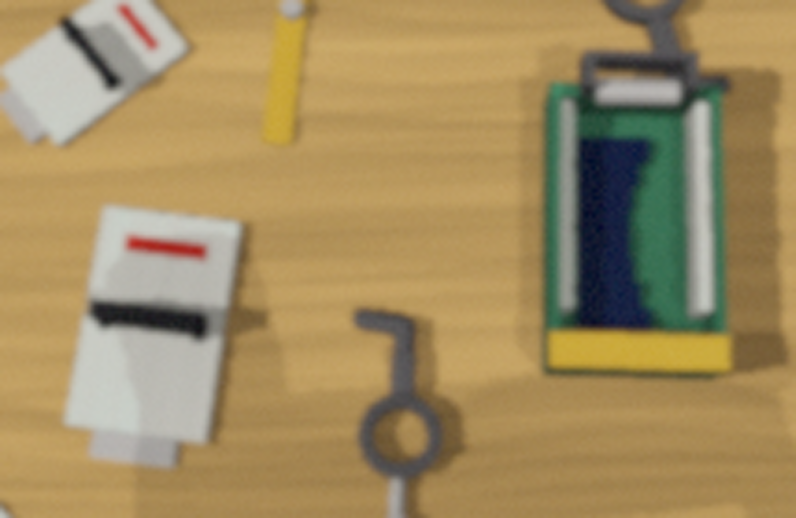

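Crop: the large cover (left) lies with its lip towards the robot, the handle at crop (150,317) and the stripe at (165,247). The case has its ledge at crop (640,350) and the roller at (640,92). One cross-check of the case from the side camera, plus an IK check of the whole path, before I move.

```bash
cat > plan.py <<'E'
from vis import *
from scipy.spatial.transform import Rotation as R
COV=np.array([.5095,.1671]); CYAW=np.radians(-9.6); HZ=.028
CASE=np.array([.561,-.1766,0.]); KYAW=np.radians(-3.6)
S=1  # tool x = S * cover x
def tool(Rc): return Rc@np.diag([S,-S,-1.])
def grasp(dz=0): return np.r_[COV,HZ+dz],tool(R.from_euler("z",CYAW).as_matrix())
def covpose(ox,oz,th,oy=0,case=None):   # mm, deg, case frame -> tcp pose
    K=R.from_euler("z",KYAW).as_matrix(); Rc=K@R.from_euler("y",-th,degrees=True).as_matrix()
    return (CASE if case is None else case)+K@np.array([ox,oy,oz])/1e3+Rc@[0,0,HZ],tool(Rc)
def tipline(xt,clear,th):  # lip tip at case x=xt; underside passes `clear` mm above rail end
    t=np.radians(th); ox=xt+100*np.cos(t)+2*np.sin(t); return ox,42+clear+(ox+59)*np.tan(t),th
E
python3 - <<'E'
import plan; from plan import *
z=np.load("side0.npz");W=cloud("side",z["d"]);h=cv2.cvtColor(z["p"],cv2.COLOR_RGB2HSV).astype(int)
v,u=np.mgrid[:400,:640]
m=(u>330)&(u<405)&(v>160)&(v<215)&(W[...,2]>.047)&(W[...,2]<.06)&(h[...,0]>15)&(h[...,0]<32)&(h[...,1]>120)
print(m.sum(),cv2.minAreaRect(np.float32(W[m][:,:2])),W[m].mean(0))
k=(u>310)&(u<405)&(v>140)&(v<220)&(W[...,2]>.044)&(W[...,2]<.058)&(abs(W[...,1]+.18)<.09)&(W[...,0]<.68)
print(k.sum(),cv2.minAreaRect(np.float32(W[k][:,:2])))
k2=k&(W[...,2]<.052)&(W[...,2]>.046)&(h[...,0]>50)&(h[...,0]<90);print(k2.sum(),cv2.minAreaRect(np.float32(W[k2][:,:2])))
for s in (1,-1):
    plan.S=s
    for n,(p,o) in dict(g=grasp(),gup=grasp(.18),c0=covpose(*tipline(-62,60,22)),c1=covpose(*tipline(-62,4,22)),c2=covpose(*tipline(-90,4,22)),c3=covpose(*tipline(-90,1,7)),press=covpose(64.5,30,0)).items():
        print(s,n,p,manip.ik(p,o))
E
```

```text
282 ((0.4701620936393738, -0.17106345295906067), (0.1245604157447815, 0.025569863617420197), 87.19215393066406) [ 0.4699 -0.1687  0.0538]
839 ((0.5672905445098877, -0.17782525718212128), (0.1278838962316513, 0.21950183808803558), 86.50627136230469)
289 ((0.5677606463432312, -0.17626893520355225), (0.12465447932481766, 0.21320587396621704), 86.47235870361328)
1 g [0.5095 0.1671 0.028 ] [ 0.2357  0.452   1.9592 -0.      0.7304  0.4033]
1 gup [0.5095 0.1671 0.208 ] [ 0.2357  0.1782  1.8765 -0.      1.0868  0.4033]
1 c0 [ 0.5819 -0.1779  0.1645] [-0.4369  0.1968  2.0077  0.248   0.5916 -0.5562]
1 c1 [ 0.5819 -0.1779  0.1085] [-0.4369  0.2893  2.0339  0.3025  0.4773 -0.6195]
1 c2 [ 0.554  -0.1762  0.0972] [-0.4586  0.2661  2.0981  0.3433  0.4434 -0.682 ]
1 c3 [ 0.5671 -0.177   0.0792] [-0.3962  0.4009  1.8984  0.06    0.7276 -0.3759]
1 press [ 0.6254 -0.1806  0.058 ] [-0.3481  0.5738  1.6726 -0.      0.8952 -0.2853]
-1 g [0.5095 0.1671 0.028 ] [ 0.2357  0.452   1.9592 -0.      0.7304 -2.7383]
-1 gup [0.5095 0.1671 0.208 ] [ 0.2357  0.1782  1.8765 -0.      1.0868 -2.7383]
-1 c0 [ 0.5819 -0.1779  0.1645] [-0.4369  0.1968  2.0077  0.248   0.5916  2.5854]
-1 c1 [ 0.5819 -0.1779  0.1085] [-0.4369  0.2893  2.0339  0.3025  0.4773  2.5221]
-1 c2 [ 0.554  -0.1762  0.0972] [-0.4586  0.2661  2.0981  0.3433  0.4434  2.4596]
-1 c3 [ 0.5671 -0.177   0.0792] [-0.3962  0.4009  1.8984  0.06    0.7276  2.7657]
-1 press [ 0.6254 -0.1806  0.058 ] [-0.3481  0.5738  1.6726 -0.      0.8952  2.8563]
```

Both cameras agree: case at (0.5605,-0.1767), yaw about -3.5°. All IK is fine with S=1. Next I grasp, lift and carry the cover above the case.

```bash
sed -i 's/^CASE=.*/CASE=np.array([.5605,-.1767,0.]); KYAW=np.radians(-3.5)/' plan.py; python3 - <<'E'
from plan import *
manip.movep(*grasp(.12)); p,o=grasp(); manip.move_straight(p,o,speed=.12)
manip.set_gripper(0.0); s=manip.state(); print(s["t"],"opening",s["opening"],s["ee_pos"],s["wrist_force"])
if s["opening"]>.009:
    p,o=grasp(.17); manip.move_straight(p,o,speed=.15)
    s=manip.state(); print(s["t"],s["opening"],s["wrist_force"],s["wrist_torque"])
    p,o=covpose(*tipline(-62,75,22)); manip.movep(p,o)
    s=manip.state(); print(s["t"],s["opening"],s["ee_pos"]-p,s["wrist_force"],s["wrist_torque"])
    ims=[]
    for c in ("top","side"):
        p,d=manip.grab_frame(c); np.savez(c+"1.npz",p=p,d=d)
        a,b=((330,90),(300,80))[c=="side"]; ims.append(cv2.resize(p[b:b+160,a:a+110],None,fx=3.6,fy=3.6,interpolation=cv2.INTER_CUBIC))
    cv2.imwrite("pics/hold1.png",np.hstack(ims)[:,:,::-1])
E
```

```text
5.1083 opening 0.012985270747742547 [0.5098 0.1672 0.0284] [-0.2398 -0.56    2.4535]
6.3917 0.01295183169031968 [-1.3783 -0.1545 -3.5066] [ 0.0296 -0.0054 -0.0143]
7.7167 0.013125289942317302 [-0.0002  0.0009 -0.0005] [ 0.2217  0.5154 -3.2265] [ 0.0154  0.4811 -0.0019]
```

View pics/hold1.png

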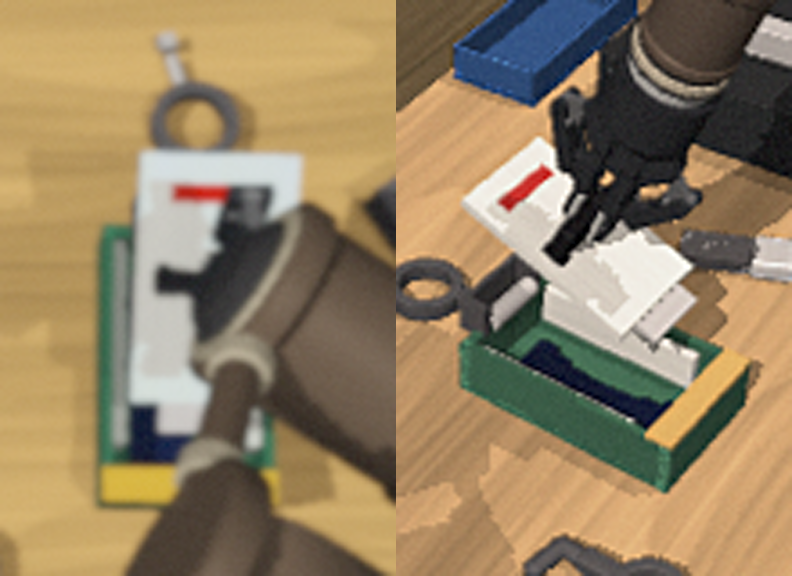

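The cover is held tilted above the case: top plate edge at crop (140–300,155), lip at (180,410), centred over the case by eye. Checking the lateral offset in the hand from the depth clouds.

```bash
python3 - <<'E'
from plan import *
s=manip.state(); Rc=s["tool_rot"]@np.diag([S,-S,-1.]); o=np.array(s["ee_pos"])-Rc@[0,0,HZ]
K=R.from_euler("z",KYAW).as_matrix()
for c in ("top","side"):
    z=np.load(c+"1.npz"); W=cloud(c,z["d"]); h=cv2.cvtColor(z["p"],cv2.COLOR_RGB2HSV)
    Q=(W-o)@Rc*1e3; b=(h[...,1]<70)&(h[...,2]>100)
    m=b&(abs(Q[...,2]-8)<5)&(abs(Q[...,1])<65)&(abs(Q[...,0])<100)
    print(c,m.sum(),"z",np.median(Q[m][:,2]),"x end",np.percentile(Q[m][:,0],[.5,99.5]))
    for x in range(-75,80,15):
        y=Q[m&(abs(Q[...,0]-x)<6)][:,1]; print(x,y.size and (round(y.min(),1),round(y.max(),1)),end=" ")
    # lip
    l=b&(abs(Q[...,2]-4)<4)&(Q[...,0]<-84)&(Q[...,0]>-104)&(abs(Q[...,1])<45); print("\nlip",l.sum(),Q[l].min(0),Q[l].max(0)) if l.any() else 0
    # case side walls, case frame
    C=(W-CASE)@K*1e3; g=(abs(C[...,2]-50)<4)&(h[...,0]>50)&(h[...,0]<90)&(abs(C[...,1])<75)&(abs(C[...,0])<90)
    print("case green y",np.percentile(C[g][:,1],[1,99]),g.sum())
    br=(abs(C[...,2]-53.5)<4)&(h[...,0]>15)&(h[...,0]<32)&(h[...,1]>120)&(abs(C[...,1])<75)&(C[...,0]<-60)&(C[...,0]>-115)
    print("brass",np.percentile(C[br],[1,50,99],axis=0))
E
```

```text
top 1455 z 7.671830360641737 x end [-96.5249  79.2347]
-75 (np.float64(0.6), np.float64(49.7)) -60 (np.float64(10.4), np.float64(50.3)) -45 (np.float64(13.8), np.float64(50.8)) -30 (np.float64(14.2), np.float64(49.6)) -15 (np.float64(15.3), np.float64(49.9)) 0 (np.float64(41.0), np.float64(50.6)) 15 (np.float64(1.6), np.float64(50.7)) 30 (np.float64(3.9), np.float64(49.7)) 45 (np.float64(-46.9), np.float64(50.4)) 60 (np.float64(-49.7), np.float64(50.4)) 75 (np.float64(-48.5), np.float64(49.5)) 
lip 77 [-99.8789 -29.5874   0.4987] [-84.3391  29.5894   7.1024]
case green y [-59.2742  61.3462] 214
brass [[-101.5944  -59.8303   49.8484]
 [ -89.0773   33.4205   53.6896]
 [ -76.3661   60.9704   57.2561]]
side 1291 z 7.7101069447958945 x end [-97.4599  79.3606]
-75 (np.float64(-51.2), np.float64(52.0)) -60 (np.float64(-50.3), np.float64(52.1)) -45 (np.float64(-53.8), np.float64(50.5)) -30 (np.float64(-50.6), np.float64(53.2)) -15 (np.float64(-40.3), np.float64(50.3)) 0 (np.float64(36.9), np.float64(50.2)) 15 (np.float64(-1.1), np.float64(50.6)) 30 (np.float64(-34.3), np.float64(51.4)) 45 (np.float64(-40.4), np.float64(51.4)) 60 (np.float64(-46.7), np.float64(52.5)) 75 (np.float64(-50.6), np.float64(52.0)) 
lip 97 [-98.6213 -31.9831   0.3976] [-84.3427  31.0843   7.9803]
case green y [-60.5909  62.7769] 203
brass [[-102.1918  -60.0032   49.9262]
 [ -90.5732    3.3019   54.0344]
 [ -78.1107   60.7421   57.0527]]
```

In hand within about 0.5 mm, and the case pose is confirmed to about 1 mm. Inserting the lip, watching forces.

```bash
cat >> plan.py <<'E'
def go(tl,speed=.08,oy=0.):
    p,o=covpose(*tl,oy=oy); manip.move_straight(p,o,speed=speed); s=manip.state()
    Rc=s["tool_rot"]@np.diag([S,-S,-1.]); K=R.from_euler("z",KYAW).as_matrix()
    c=K.T@(np.array(s["ee_pos"])-Rc@[0,0,HZ]-CASE)*1e3; q=K.T@Rc; th=np.degrees(np.arctan2(q[2,0],q[0,0]))
    f=K.T@np.array(s["wrist_force"])
    tip=c+q@[-100,0,2]; print("t%.1f org"%s["t"],c,"th %.1f"%th,"tip",tip,"F(case)",f,"T",K.T@np.array(s["wrist_torque"]),"op %.4f"%s["opening"])
    return f
E
python3 - <<'E'
from plan import *
np.set_printoptions(precision=2,suppress=True)
f0=go(tipline(-62,25,22)); f=go(tipline(-62,4,22),.05)
if np.linalg.norm(f-f0)<6:
    for x in (-75,-84,-89.5):
        f=go(tipline(x,4,22),.05)
        if np.linalg.norm(f-f0)>8: print("contact");break
ims=[]
for c in ("top","side"):
    p,d=manip.grab_frame(c); a,b=((330,90),(300,80))[c=="side"]; ims.append(cv2.resize(p[b:b+160,a:a+110],None,fx=3.6,fy=3.6,interpolation=cv2.INTER_CUBIC))
cv2.imwrite("pics/ins.png",np.hstack(ims)[:,:,::-1])
E
```

```text
t8.6 org [ 31.88  -0.21 103.74] th 22.0 tip [-61.56  -0.21  68.07] F(case) [-0.26 -0.39 -3.25] T [0.   0.36 0.  ] op 0.0131
t9.2 org [31.21  0.08 82.07] th 22.0 tip [-62.28   0.09  46.52] F(case) [ 0.87 -0.04 -4.32] T [-0.    0.4   0.01] op 0.0129
t9.6 org [17.85  0.03 77.06] th 22.0 tip [-75.63   0.08  41.5 ] F(case) [ 0.58 -0.2  -3.57] T [-0.    0.42 -0.04] op 0.0130
t9.9 org [ 8.73  0.22 73.22] th 21.9 tip [-84.77   0.25  37.7 ] F(case) [-0.03 -0.13 -3.47] T [0.02 0.42 0.04] op 0.0127
t10.2 org [ 3.37  0.21 71.06] th 22.0 tip [-90.13   0.23  35.53] F(case) [-0.19  0.35 -3.98] T [-0.04  0.41 -0.01] op 0.0127
```

View pics/ins.png

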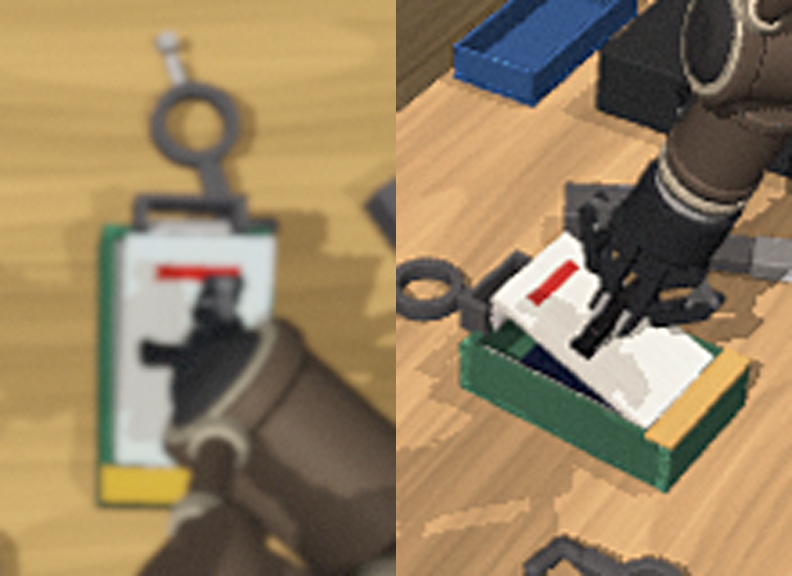

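The lip is tucked under the brass ledge (top crop ledge edge at y=465; side crop (700,390)), with the free end still above the roller and no contact force. Swinging down gently towards the propped angle.

```bash
python3 - <<'E'
from plan import *
np.set_printoptions(precision=2,suppress=True)
for th,cl in ((17,3),(12.5,1.5),(9.5,1),(8,.8),(7.3,.6),(6.8,.5),(6.3,.3)):
    f=go(tipline(-90,cl,th),.03)
    if f[2]>-1.5 or np.hypot(*f[:2])>6: print("contact at",th);break
p,d=manip.grab_frame("side"); cv2.imwrite("pics/sw.png",cv2.resize(p[80:240,300:420],None,fx=3.6,fy=3.6,interpolation=cv2.INTER_CUBIC)[:,:,::-1])
E
```

```text
t10.7 org [ 6.69  0.12 65.05] th 17.1 tip [-89.5    0.05  37.63] F(case) [-0.04  0.41 -3.91] T [-0.    0.35  0.  ] op 0.0127
t11.1 org [ 7.53  0.3  58.  ] th 12.5 tip [-90.53   0.28  38.32] F(case) [ 0.11  0.11 -4.31] T [-0.01  0.26 -0.03] op 0.0132
t11.4 org [ 8.49  0.24 54.12] th 9.5 tip [-90.47   0.2   39.59] F(case) [-0.58  0.39 -3.54] T [0.05 0.16 0.02] op 0.0132
t11.6 org [ 8.75  0.21 52.18] th 8.0 tip [-90.56   0.18  40.27] F(case) [ 0.03 -0.66 -3.29] T [0.02 0.18 0.06] op 0.0130
t11.9 org [ 8.98  0.12 51.16] th 7.3 tip [-90.47   0.12  40.51] F(case) [-0.75 -0.38 -4.31] T [-0.02  0.14 -0.  ] op 0.0130
t12.1 org [ 8.25  0.2  50.38] th 6.6 tip [-91.31   0.18  40.8 ] F(case) [-4.26  0.28  0.55] T [-0.08  0.6  -0.08] op 0.0131
contact at 6.8
```

Roller contact at about 6.7°, as expected (Fz unloads, slight -x push). Releasing it propped, backing off, and looking.

```bash
python3 - <<'E'
from plan import *
np.set_printoptions(precision=2,suppress=True)
manip.set_gripper(.05); s=manip.state(); print(s["t"],s["wrist_force"])
p=np.array(s["ee_pos"]); o=np.array(s["tool_rot"]); manip.move_straight(p-o[:,2]*.07,o,speed=.15)
# over the stripe, tool vertical, fingers shut
q,oo=covpose(9+55,80,0); manip.movep(q,oo); manip.set_gripper(0); s=manip.state(); print(s["t"],s["wrist_force"],s["ee_pos"],s["opening"])
p,d=manip.grab_frame("side"); t,d2=manip.grab_frame("top"); np.savez("side2.npz",p=p,d=d)
cv2.imwrite("pics/prop.png",np.hstack([cv2.resize(i,None,fx=3.6,fy=3.6,interpolation=cv2.INTER_CUBIC) for i in (t[90:250,330:440],p[80:240,300:410])])[:,:,::-1])
# cover tilt from the depth
W=cloud("side",d);K=R.from_euler("z",KYAW).as_matrix();C=(W-CASE)@K*1e3;h=cv2.cvtColor(p,cv2.COLOR_RGB2HSV)
m=(h[...,1]<70)&(h[...,2]>120)&(abs(C[...,1])<48)&(abs(C[...,0])<90)&(C[...,2]>46)&(C[...,2]<80)
A=np.c_[C[m][:,:2],np.ones(m.sum())];r=np.linalg.lstsq(A,C[m][:,2],rcond=None)[0];print(m.sum(),"tilt",np.degrees(np.arctan(r[:2])),r[2],"x",np.percentile(C[m][:,0],[1,99]))
E
```

```text
12.625 [0.18 0.75 0.04]
14.1833 [0.79 0.2  0.08] [ 0.62 -0.18  0.11] -3.0689143559269104e-05
1033 tilt [ 6.75 -0.05] 57.605224208481765 x [-72.33  84.86]
```

View pics/prop.png

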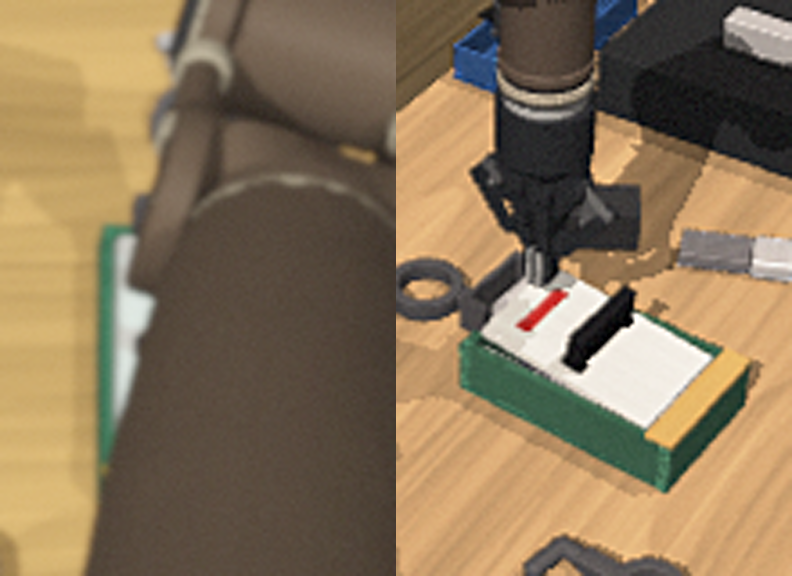

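Side crop: the cover is propped at 6.75° (depth fit) with the lip under the ledge at (650,430) and the free end on the roller at (510,270). The shut fingers are above the stripe. Pressing down in small, force-watched steps.

```bash
python3 - <<'E'
from plan import *
np.set_printoptions(precision=2,suppress=True)
s=manip.state(); o=np.array(s["tool_rot"]); q,_=covpose(9+55,0,0)
for tip in (70,66,64,62,60,58,56,54,52.5,51,50,49.3,48.6,47.9,47.2):
    manip.move_straight(np.r_[q[:2],(tip+14)/1e3],o,speed=.05 if tip>66 else .02); s=manip.state(); fz=s["wrist_force"][2]
    print("t%.1f cmd %.1f tip %.1f F"%(s["t"],tip,s["ee_pos"][2]*1e3-14),s["wrist_force"])
    if fz>28 or (tip<51 and fz>18): break
E
```

```text
t14.9 cmd 70.0 tip 69.5 F [-0.07  0.6   0.25]
t15.3 cmd 66.0 tip 66.0 F [-0.37 -0.71 -0.38]
t15.5 cmd 64.0 tip 65.1 F [-2.57  0.16  4.94]
t15.8 cmd 62.0 tip 63.1 F [-0.73 -0.31  5.28]
t16.0 cmd 60.0 tip 59.6 F [-0.11  0.5   0.36]
t16.3 cmd 58.0 tip 57.3 F [0.5  0.5  0.22]
t16.5 cmd 56.0 tip 55.7 F [ 0.01 -0.35 -0.37]
t16.8 cmd 54.0 tip 53.7 F [-0.85 -0.52 -0.21]
t17.0 cmd 52.5 tip 52.3 F [ 0.51 -1.09  0.33]
t17.3 cmd 51.0 tip 50.8 F [-0.77 -0.09 -0.  ]
t17.5 cmd 50.0 tip 50.1 F [ 0.54 -0.34  1.1 ]
t17.8 cmd 49.3 tip 50.1 F [-1.81  0.85  5.49]
t18.0 cmd 48.6 tip 50.1 F [-2.81  0.52  8.25]
t18.3 cmd 47.9 tip 50.1 F [-3.73  1.54 12.34]
t18.5 cmd 47.2 tip 50.0 F [-4.89  0.55 13.69]
```

The roller snapped over at a tip height of about 61, and the plate now bottoms out hard at 50.0 mm, which is home height. Retracting clear and verifying.

```bash
python3 - <<'E'
from plan import *
np.set_printoptions(precision=2,suppress=True)
s=manip.state(); p=np.array(s["ee_pos"]); manip.move_straight(p+[0,0,.12],speed=.15)
manip.goto_joints([-1.317,.308,1.634,0,1.2,-.07]); manip.dwell(.3); s=manip.state(); print(s["t"],s["wrist_force"],s["ee_pos"])
K=R.from_euler("z",KYAW).as_matrix(); full={}
for c in ("top","side"):
    p,d=manip.grab_frame(c); full[c]=p; W=cloud(c,d);C=(W-CASE)@K*1e3;h=cv2.cvtColor(p,cv2.COLOR_RGB2HSV)
    m=(h[...,1]<70)&(h[...,2]>120)&(abs(C[...,1])<55)&(C[...,0]>-76)&(C[...,0]<84)&(C[...,2]>40)&(C[...,2]<60)
    A=np.c_[C[m][:,:2],np.ones(m.sum())];r=np.linalg.lstsq(A,C[m][:,2],rcond=None)[0]
    t=(C[...,2]>78)&(C[...,2]<100)&(abs(C[...,1])<60)&(abs(C[...,0])<40)
    print(c,m.sum(),"tilt",np.degrees(np.arctan(r[:2])),"top z at x=10,80",r[0]*10+r[2],r[0]*80+r[2],"y",np.percentile(C[m][:,1],[.5,99.5]),"handle top",C[t].mean(0),t.sum())
t,p=full["top"],full["side"]
cv2.imwrite("pics/end.png",np.hstack([cv2.resize(i,None,fx=3.6,fy=3.6,interpolation=cv2.INTER_CUBIC) for i in (t[90:250,330:440],p[80:240,300:410])])[:,:,::-1])
cv2.imwrite("pics/endtop.png",t[:,:,::-1])
E
```

```text
21.9167 [-0.16  0.09 -0.34] [ 0.2  -0.59  0.25]
top 2126 tilt [0.05 0.1 ] top z at x=10,80 49.954199063686794 50.01714900978558 y [-52.89  52.45] handle top [ 7.6   0.79 83.7 ] 184
side 1048 tilt [ 0.02 -0.02] top z at x=10,80 50.47912029095236 50.49818778555532 y [-52.74  54.24] handle top [ 6.99  3.54 83.76] 112
```

View pics/end.png

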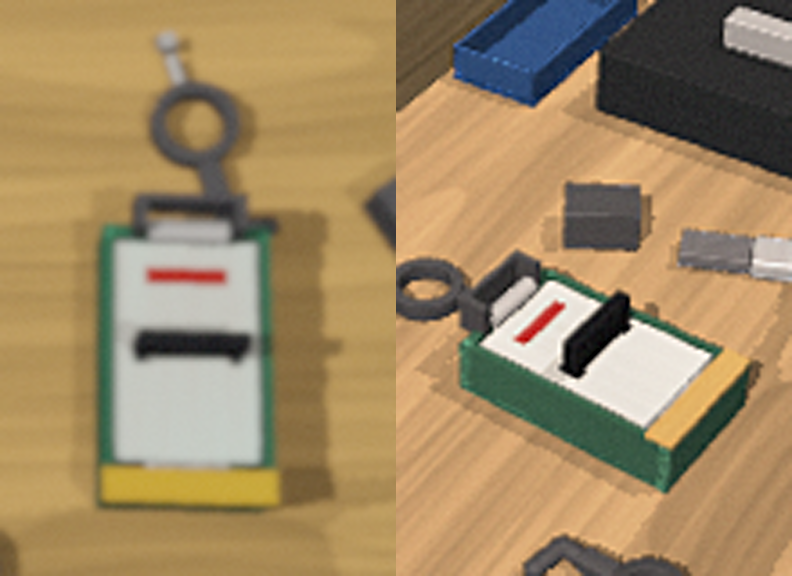

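View pics/endtop.png

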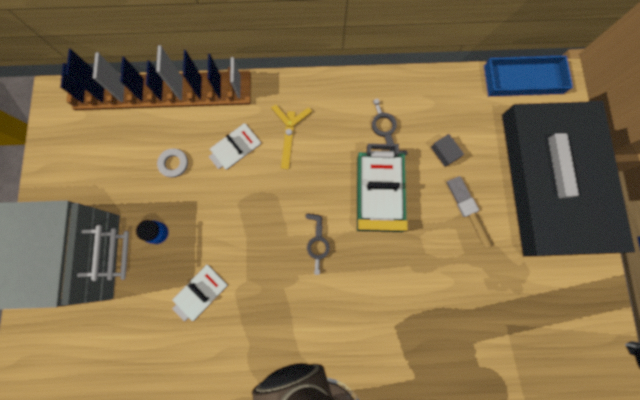

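The cover lies flat in the case (tilt under 0.1°, top at 50 mm), the roller is over its free edge at (190,230) in the top crop, and the lip is under the ledge. The bystanders are where they started. Handing in.

```bash
python3 -c "
from station import manip
manip.hand_in();print(manip.state()['t'])"
```

```text
the job is handed in; nothing more can be done
the job is handed in; nothing more can be done
```

The largest cover is back on the case, home and latched, and I handed the job in at about 22 s of robot time. I gripped it by the handle and slid the lip under the brass ledge at 22°. I then swung it down slowly onto the roller at about 6.7°, let go, and pressed on the stripe with the fingers shut.

- **Latching:** the roller snapped past with readings of only about 5 N, below the quoted 8 to 18 N. I read force only between steps, so the peak may have been missed. The cover then met a hard stop at home height with about 14 N on it.
- **Last checks:** the cover's tilt was under 0.1° in both cameras, and its top stood at 50.0 mm (top camera) and 50.5 mm (side camera). The roller lay over its free edge. By eye in the top view, nothing else had moved, and the arm was clear.
- **Disagreements:** the handle's position along the case read 7.6 mm (top) and 7.0 mm (side), slightly under the 8 to 11 mm home range. The end wall stops the cover at 8 mm, so I put this down to the 2 mm calibration error. Sideways it read 0.8 mm (top) and 3.5 mm (side). The side figure is just over the 3 mm limit; I took it as bias, because that camera sees the handle's side face.

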